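# Bring the ring sample into the window of the stock wheel

### The job

On this jeweller's bench, turn the stock wheel (the wooden one with six brass samples and a small steel hood) until the ring-shaped sample lies centred in the window of its hood, then let go. Do not turn the plain steel turntable that stands beside it.

Things in the scene. Friction and masses are not known exactly. Their poses are not given: they have to be found in the camera images.
- wheel_handle (a point): Middle of the stock wheel's aluminium bar handle, on the wheel's upright axis, 90 mm above the bench. Bar 60 mm long, 14 mm thick, 30 mm tall (75 to 105 mm above the bench), on a 22 mm post. x runs along the bar towards the ring sample, z up. The wheel (wood, 188 mm across, top at 30 mm; base fixed, 224 mm across) turns with the bar, friction 0.06 N m, and stays where it is left.
- ring_sample (a point): Centre of the brass ring fixed flat on the wheel: 30 mm outside, 20 mm inside, 5 mm thick, 68 mm from the wheel's axis, 32.5 mm above the bench. At the start 40 to 80 degrees counter-clockwise (from above) of the window. The five other brass samples, 60 degrees apart: square, rod, small disc, cross, three dots.
- window (a point): Centre of the window in the fixed steel hood, 68 mm from the wheel's axis, 47.5 mm above the bench. The opening is 46 mm by 46 mm; the hood's frame is 62 mm wide, reaches in to 38 mm from the axis, and its top is 50 mm above the bench. x points outward from the wheel's axis, z up. It is fixed to the bench.
- turntable_bar_end (a point): One end of the bar handle of the plain steel turntable (a bystander, not to be turned), 90 mm above the bench and 30 mm from the turntable's axis; x points outward along the bar, away from that axis. Same bar as on the stock wheel; steel disc 140 mm across, top 30 mm above the bench, no samples and no hood.
Mind the look-alikes: they are no part of the job. Leave any green or pink look-alike of the part that bears wheel_handle alone.

How it is judged:
By the outcome, as a careful person would: the job done as asked, in the order asked, and still so for the second after the job is handed in, with the robot touching nothing.
It also fails if it takes over 34 s, if anything falls off the work surface, if the arm or the gripper's body presses on something with over 40 N, if the wrist force passes 120 N, or if a joint passes its speed limit or range.

### The arm

A 7-joint arm with a two-finger parallel gripper is mounted at the origin on the work surface. World frame = base frame: x ahead of the robot, y to its left, z up, the work surface at z = 0. Lengths are in m, angles in rad, forces in N, time in s.
With the tool pointing down it reaches from about 0.4 to 0.85 m from the base axis. Payload 10.4 kg.
Tool frame: the origin (TCP) lies on the centre line of the jaws, within the pads' length; the fingertips stand r.tip_extent ahead of it and the grasp point (between the pads) lies 3 mm ahead of it (r.tip_extent is the distance from the TCP to the fingertips, in m); z points along the fingers, y is the direction in which the jaws open and shut (so a half turn about z gives the same grasp; the last joint's range is limited). The gripper opens to 87 mm and grips with 3 to 60 N. Pads are 19 mm wide; open, the fingers measure 117 mm over their backs; the gripper's body (75 mm by 190 mm) begins 51 mm behind the grasp point.
Start: joints at [-1.249, 0.332, -0.065, 1.46, 0.022, 1.35, -0.088], TCP at [0.211, 0.588, 0.245] pointing down, gripper open.
Joint ranges: [-2.6, 2.6], [-0.5, 2.12], [-1.47, 1.34], [0.16, 2.42], [-1.27, 4.41], [0.06, 2.06], [-2.6, 2.6]. Speed limits (rad/s): [2.22, 2.22, 2.79, 2.79, 3.14, 3.14, 3.14].

### API

Orientations are given as a unit quaternion [x, y, z, w].
In Python, from bench import r gives the robot as it stands. The module is installed in compiled form; this text tells all that it offers.
- The arm moves only by the shell command python3 -m jog 'ROWS' [FORCE]. ROWS is JSON, a list of rows, each a list of 5 numbers: the shift along the tool's x, y, z in cm, then the turn about the tool's z in rad, then the closure, from 0 (fully open) to 1 (shut). A call has exactly 10 rows; each row shifts and turns the pose as measured when the row begins, along the tool's axes as they then stand; what a row does not reach is not made up. A row lasts 1/10 s, in which the tool goes at most 50 mm and 8.59 degrees, less where a joint would pass 70% of its speed; a pose out of reach is approached as far as the arm can. A call with a gripper value outside its range is refused whole. The fingers move at their own pace and stop on an object; FORCE is the grip in N (left out, the last holds). Time passes only in rows, so rows that do not move let the fingers close, or fill a call up. It gives the time, the measured TCP pose, the force and the opening at its end, in the units of the state.
- r.read_state(): the state, without advancing time (a new reading comes with each control period).
- r.camera(name): name is "side" or "top" or "wrist"; returns a dict with "pixels" (384x512x3 uint8, red, green, blue), "fx", "fy", "cx", "cy" (pixels), "k1" (the pictures are not rectified: a ray, as slopes to the right and down, at radius r is drawn at 1 + k1 r^2 times it, then the intrinsics apply), "camera_from_world" (4x4, takes a point from world to camera coordinates). Camera axes: x right, y up, looking along -z (the intrinsics and any distortion apply to the point x, -y, -z); pixel columns grow to the right and rows downward; lengths in m; the calibration is good to about 2 mm. A picture is of the moment at which its call begins. There is no depth.
- r.close_job(): hands the job in, once; it reports no verdict.
The state is a dict: "time": time; "joint_positions": joint angles; "joint_vel": joint speeds; "joint_torque": joint torques, N m; "ee_pos": TCP position; "eef_rot": TCP orientation; "ft_force": force on the tool from outside, world axes, zero at the start; "torque": the same for the moment, N m; "width": finger opening in m.
Only numpy, scipy, OpenCV 4.12 (cv2) and the standard library are available. Lean on these libraries where they do the work, as an engineer would, in place of code of your own. Each camera call takes 0.05 s, during which the arm holds its last target. There are 200 camera calls.

## Working session

There is one attempt and no reset: what is moved stays moved. The work goes in short steps, Python scripts to look and compute and a shell command to move; the robot and the scene stay as the last step left them, time stands still between calls to the robot, and variables do not carry over. Pictures are saved under pics/ and viewed, about 8 in all and at most 12, crops included, and the job is handed in when it is done.

```bash
mkdir -p pics; cat > h.py <<'E'
import numpy as np, cv2
from bench import r
def K(c): return np.array([[c['fx'],0,c['cx']],[0,c['fy'],c['cy']],[0,0,1.]]), np.array([c['k1'],0,0,0,0.])
def snap(name,f):
    c=r.camera(name); cv2.imwrite('pics/'+f,c['pixels'][:,:,::-1]); 
    np.save('pics/'+f+'.npy',c,allow_pickle=True); return c
def load(f): return np.load('pics/'+f+'.npy',allow_pickle=True).item()
def ray(c,px,z):
    k,d=K(c); u=cv2.undistortPoints(np.array(px,float).reshape(-1,1,2),k,d).reshape(-1,2)
    T=np.linalg.inv(c['camera_from_world']); o=T[:3,3]
    D=np.c_[u[:,0],-u[:,1],-np.ones(len(u))]@T[:3,:3].T
    return o+D*((z-o[2])/D[:,2])[:,None]
def proj(c,P):
    P=np.atleast_2d(P); T=np.array(c['camera_from_world']); p=P@T[:3,:3].T+T[:3,3]
    p=p*[1,-1,-1]; k,d=K(c); return cv2.projectPoints(p,np.zeros(3),np.zeros(3),k,d)[0].reshape(-1,2)
E
python3 - <<'E'
from h import *
a=snap('top','top1.png');b=snap('side','side1.png')
s=r.read_state();print(s['time'],s['ee_pos'],s['eef_rot'],s['width'],r.tip_extent)
for c in(a,b):print(np.linalg.inv(c['camera_from_world']).round(3))
E
```

```text
0.1 [0.2111388  0.58791755 0.24384812] [ 1.71517232e-01  9.85180917e-01 -6.26758509e-04 -7.94117122e-05] 0.08693706682911741 0.022
[[-0.016  0.989 -0.149  0.37 ]
 [-1.    -0.012  0.027  0.128]
 [ 0.025  0.149  0.988  1.184]
 [ 0.     0.     0.     1.   ]]
[[ 0.999  0.024 -0.033  0.465]
 [-0.041  0.583 -0.812 -1.033]
 [-0.     0.812  0.583  0.903]
 [ 0.     0.     0.     1.   ]]
```

View pics/top1.png

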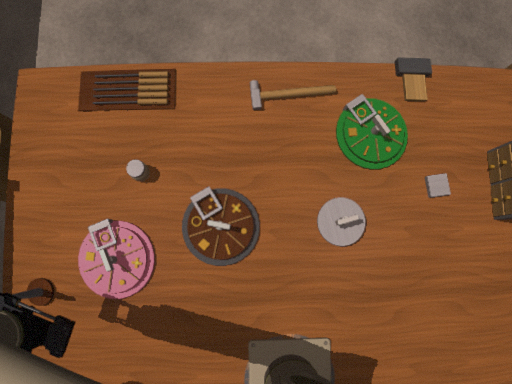

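View pics/side1.png

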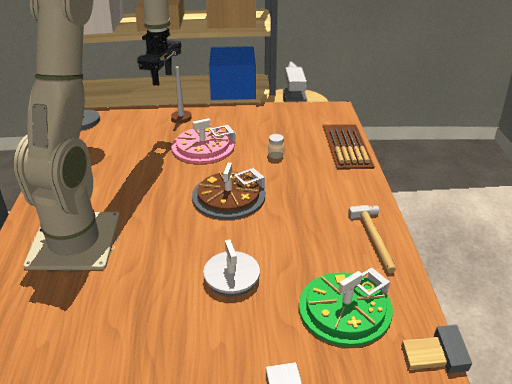

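The top view shows the wooden wheel at about (221,226), its hood at about (207,203), the ring at about (196,222), and the steel turntable at (342,221). I'll zoom in on the wheel and measure.

```bash
python3 - <<'E'
from h import *
c=load('top1.png');im=c['pixels'][180:270,175:270,::-1]
cv2.imwrite('pics/crop1.png',cv2.resize(im,None,fx=6,fy=6,interpolation=cv2.INTER_CUBIC))
p=c['pixels'].astype(int);hsv=cv2.cvtColor(c['pixels'],cv2.COLOR_RGB2HSV)
m=((hsv[...,1]<60)&(hsv[...,2]>120)).astype('uint8');m[:, :175]=0;m[:,270:]=0;m[:180]=0;m[270:]=0
n,l,st,ce=cv2.connectedComponentsWithStats(m)
for i in range(1,n):
  if st[i,4]>20:print(st[i],ce[i].round(1),ray(c,ce[i],.105).round(3),ray(c,ce[i],.05).round(3))
E
```

```text
[191 187  31  33 306] [204.9 201.4] [[0.499 0.226 0.105]] [[0.505 0.231 0.05 ]]
[207 220  23  10 140] [218.  224.4] [[0.437 0.192 0.105]] [[0.441 0.195 0.05 ]]
```

View pics/crop1.png

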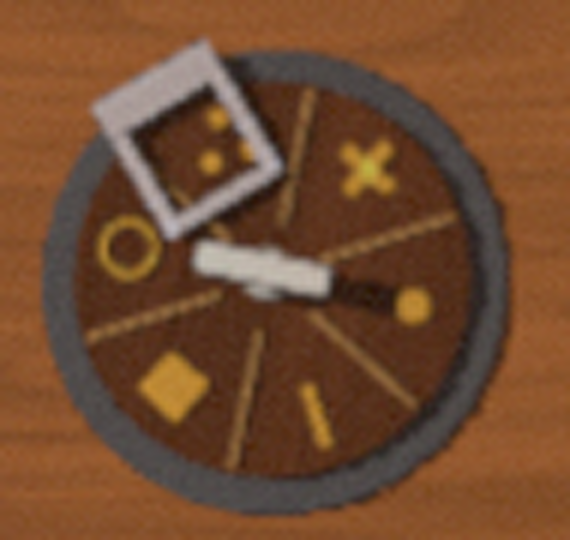

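Crop: the ring is at crop (129,247), left of the hood. The three dots lie under the window, and the bar points at the ring. All samples look as described.

```bash
python3 - <<'E'
from h import *
c=load('top1.png')
f=lambda x,y:np.array([175+x/6-.4,180+y/6-.4])
P=lambda x,y,z:ray(c,f(x,y),z)[0]
ring=P(129,247,.0325)
S={k:P(*v,.0325) for k,v in dict(cross=(368,167),rod=(316,416),disc=(412,306),sq=(173,387)).items()}
ax1=(S['cross']+S['sq'])/2;ax2=(ring+S['disc'])/2
bar=P(262,270,.105);base=P(277,283,.01)
fr=[P(*q,.05) for q in((207,40),(285,168),(173,240),(93,108))]
print('ring',ring,'ax',ax1,ax2,'bar',bar,'base',base)
print('frame',np.round(fr,4))
op=[P(*q,.05) for q in((213,85),(255,160),(178,205),(130,137))];print(np.round(op,4))
ax=(ax1+ax2)/2;d=ring-ax;print('ring r,ang',np.hypot(*d[:2]),np.degrees(np.arctan2(d[1],d[0])))
for q in(fr,op):
  w=np.mean(q,0)-ax;print('win r,ang',np.hypot(*w[:2]),np.degrees(np.arctan2(w[1],w[0])))
b=P(327,281,.105)-P(197,258,.105);print('bar',np.linalg.norm(b),np.degrees(np.arctan2(-b[1],-b[0])))
s=r.read_state();from scipy.spatial.transform import Rotation as R
M=R.from_quat(s['eef_rot']).as_matrix();print(M.round(3)); print('shift tool cm',100*M.T@(np.r_[ax[:2],.2]-s['ee_pos']))
E
```

```text
ring [0.45259933 0.25763083 0.0325    ] ax [0.43799109 0.1910603  0.0325    ] [0.43795886 0.19140489 0.0325    ] bar [0.43662368 0.19098498 0.105     ] base [0.43617254 0.18942873 0.01      ]
frame [[0.5477 0.2195 0.05  ]
 [0.4872 0.1833 0.05  ]
 [0.4544 0.2353 0.05  ]
 [0.5163 0.2726 0.05  ]]
[[0.5264 0.2167 0.05  ]
 [0.4911 0.1972 0.05  ]
 [0.4706 0.233  0.05  ]
 [0.5025 0.2553 0.05  ]]
ring r,ang 0.06798968008748775 77.57879626938096
win r,ang 0.07314026927489005 29.8904295497163
win r,ang 0.06883472976101093 29.90092628747035
bar 0.058043346710399214 79.27652617740213
[[-0.941  0.338 -0.   ]
 [ 0.338  0.941 -0.001]
 [-0.    -0.001 -1.   ]]
shift tool cm [-34.75475124 -29.66303192   4.4242897 ]
```

Everything agrees: ring radius 68.0 mm, window radius about 69 mm, and a 58 mm bar aligned with the ring. The axis is at about (0.437, 0.191), the ring at about 78° and the window at about 30°. Next I'll move above it.

```bash
python3 -m jog '[[-3.5,-3,0,0,0],[-3.5,-3,0,0,0],[-3.5,-3,0,0,0],[-3.5,-3,0,0,0],[-3.5,-3,0,0,0],[-3.5,-3,0,0,0],[-3.5,-3,0,0,0],[-3.5,-3,0,0,0],[-3.5,-3,0,0,0],[-3.5,-3,0,0,0]]' 30
python3 -m jog '[[0,0,0,0.15,0],[0,0,0,0.15,0],[0,0,0,0.15,0],[0,0,0,0.15,0],[0,0,0,0.15,0],[0,0,0,0.15,0],[0,0,0,0.15,0],[0,0,0,0.15,0],[0,0,0,0.15,0],[0,0,0,0.08,0]]'
cat >> h.py <<'E'
from scipy.spatial.transform import Rotation as R
def tell(axis=(.437,.191),z=.2,deg=78.5):
    s=r.read_state();M=R.from_quat(s['eef_rot']).as_matrix()
    a=np.degrees(np.arctan2(M[1,0],M[0,0]))
    print('t',s['time'],'p',s['ee_pos'].round(4) if hasattr(s['ee_pos'],'round') else s['ee_pos'],'xang',a,'turn',np.radians((a-deg+180)%360-180),'tilt',M[:,2].round(3),'q',np.round(s['joint_positions'],2))
    print('shift cm',(100*M.T@(np.r_[axis,z]-s['ee_pos'])).round(2),'F',np.round(s['ft_force'],1),'w',s['width'])
E
python3 -c "
from h import *
snap('wrist','w1.png');tell()"
```

```text
time: 1.1
ee_pos: [0.4419, 0.1766, 0.2395]
eef_rot: [0.166, 0.986, -0.002, -0.003]
ft_force: [0.9, 0.4, -0.5]
width: 0.0872
time: 2.1
ee_pos: [0.4436, 0.1666, 0.2369]
eef_rot: [0.775, 0.631, -0.006, -0.0]
ft_force: [0.1, 0.5, 0.4]
width: 0.0868
t 2.15 p [0.4436 0.1666 0.2369] xang 78.10670434453816 turn -0.006864304121598105 tilt [-0.01  -0.007 -1.   ] q [-0.75 -0.    0.29  1.86  0.    1.29 -0.66]
shift cm [ 2.28 -1.12  3.68] F [-0.2  0.7 -0.4] w 0.0866401476941936
```

View pics/w1.png

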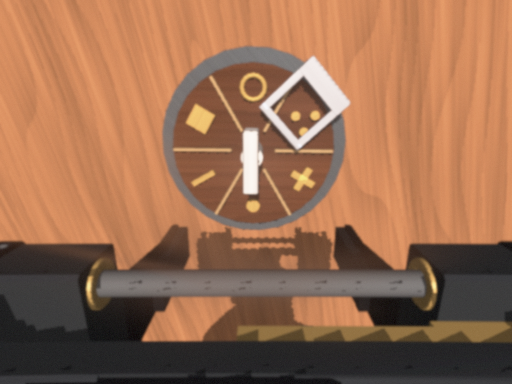

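The wrist view shows the wheel with its bar upright at (250,161), the ring at (253,87), and the hood opening centred near (302,110).

```bash
python3 - <<'E'
from h import *
c=load('w1.png');P=lambda x,y,z:ray(c,(x,y),z)[0]
hsv=cv2.cvtColor(c['pixels'],cv2.COLOR_RGB2HSV)
m=((hsv[...,1]<50)&(hsv[...,2]>140)).astype('uint8');m[220:]=0
cs,_=cv2.findContours(m,cv2.RETR_CCOMP,cv2.CHAIN_APPROX_SIMPLE)
for k in cs:
  if cv2.contourArea(k)>100: 
    b=cv2.minAreaRect(k);print('white',cv2.contourArea(k),b, np.round(ray(c,cv2.boxPoints(b),.105 if b[0][1]>130 else .05),4).tolist())
m=((hsv[...,0]>17)&(hsv[...,0]<30)&(hsv[...,1]>120)&(hsv[...,2]>150)).astype('uint8');m[220:]=0
cs,_=cv2.findContours(m,cv2.RETR_EXTERNAL,cv2.CHAIN_APPROX_NONE)
for k in cs:
  if cv2.contourArea(k)>60:
    (x,y),q=cv2.minEnclosingCircle(k);print('br',round(x),round(y),round(q,1),P(x,y,.035).round(4))
E
```

```text
white 1019.5 ((251.5, 161.0), (66.0, 21.0), 90.0) [[0.4363, 0.223, 0.105], [0.4547, 0.2193, 0.105], [0.4422, 0.1584, 0.105], [0.4225, 0.1624, 0.105]]
white 4328.5 ((304.5442810058594, 102.8362808227539), (61.993499755859375, 74.78730773925781), 48.81407165527344) [[0.4519, 0.2387, 0.05], [0.5164, 0.2732, 0.05], [0.5512, 0.2208, 0.05], [0.4856, 0.1816, 0.05]]
white 1973.5 ((300.4419250488281, 107.89340209960938), (44.71516799926758, 47.65889358520508), 47.38594055175781) [[0.4633, 0.2328, 0.05], [0.5042, 0.2565, 0.05], [0.5301, 0.2183, 0.05], [0.4888, 0.1925, 0.05]]
br 252 205 5.6 [0.4229 0.1237 0.035 ]
br 302 179 11.8 [0.4873 0.1447 0.035 ]
br 200 118 14.1 [0.3874 0.2357 0.035 ]
br 252 87 13.6 [0.4514 0.2567 0.035 ]
```

```bash
python3 -m jog '[[1.2,-0.6,0,0,0],[1.1,-0.5,1,0,0],[0,0,2,0,0],[0,0,2,0,0],[0,0,2,0,0],[0,0,0,0,0],[0,0,0,0,0],[0,0,0,0,0],[0,0,0,0,0],[0,0,0,0,0]]'
python3 -c "
from h import *
tell((.4373,.1903),.093,78)"
```

```text
time: 3.15
ee_pos: [0.4356, 0.1936, 0.163]
eef_rot: [0.772, 0.635, -0.006, -0.0]
ft_force: [0.5, 0.8, -0.2]
width: 0.0872
t 3.15 p [0.4356 0.1936 0.163 ] xang 78.89621813889369 turn 0.015641957339790687 tilt [-0.01  -0.007 -1.   ] q [-0.77  0.07  0.26  1.95 -0.02  1.13 -0.69]
shift cm [-0.23  0.29  7.  ] F [ 0.5  0.8 -0.2] w 0.08718737416674281
```

```bash
python3 -m jog '[[-0.2,0.2,2,0.01,0],[-0.1,0,2,0,0],[0,0,1.5,0,0],[0,0,0.8,0,0],[0,0,0.4,0,0],[0,0,0,0,0],[0,0,0,0,0],[0,0,0,0,0],[0,0,0,0,0],[0,0,0,0,0]]'
python3 -c "
from h import *
tell((.4373,.1903),.093,78)"
```

```text
time: 4.15
ee_pos: [0.4403, 0.192, 0.0998]
eef_rot: [0.775, 0.632, -0.001, 0.0]
ft_force: [0.5, -0.0, -0.5]
width: 0.0869
t 4.15 p [0.4403 0.192  0.0998] xang 78.32591606720582 turn 0.005688308457892502 tilt [-0.001 -0.001 -1.   ] q [-0.76  0.15  0.27  2.01 -0.05  0.98 -0.67]
shift cm [-0.22 -0.25  0.69] F [ 0.5 -0.  -0.5] w 0.08690497985858338
```

```bash
python3 -m jog '[[-0.2,-0.2,0.6,0,0],[0,0,0,0,0],[0,0,0,0,0.5],[0,0,0,0,1],[0,0,0,0,1],[0,0,0,0,1],[0,0,0,0,1],[0,0,0,0,1],[0,0,0,0,1],[0,0,0,0,1]]' 30
python3 -c "
from h import *
tell((.4373,.1903),.093,78)"
```

```text
time: 5.15
ee_pos: [0.4378, 0.1903, 0.0936]
eef_rot: [0.775, 0.632, -0.001, 0.0]
ft_force: [0.4, 0.3, -0.3]
width: 0.0308
t 5.15 p [0.4378 0.1903 0.0936] xang 78.32511157496909 turn 0.005674267419554674 tilt [-0.001 -0.001 -1.   ] q [-0.75  0.16  0.27  2.03 -0.05  0.97 -0.67]
shift cm [-0.01 -0.04  0.06] F [ 0.4  0.3 -0.3] w 0.030751237230316596
```

Position is good; the fingers are still closing.

```bash
python3 -m jog '[[0,0,0,0,1],[0,0,0,0,1],[0,0,0,0,1],[0,0,0,0,1],[0,0,0,0,1],[0,0,0,0,1],[0,0,0,0,1],[0,0,0,0,1],[0,0,0,0,1],[0,0,0,0,1]]'
python3 -c "
from h import *
tell((.4373,.1903),.093,30.7)"
```

```text
time: 6.15
ee_pos: [0.4371, 0.1905, 0.0935]
eef_rot: [0.775, 0.632, -0.001, -0.0]
ft_force: [-2.2, -0.6, 0.7]
width: 0.0201
t 6.15 p [0.4371 0.1905 0.0935] xang 78.34485360036096 turn 0.8315595669569733 tilt [-0.002 -0.001 -1.   ] q [-0.75  0.16  0.27  2.03 -0.05  0.97 -0.67]
shift cm [-0.02  0.02  0.05] F [-2.2 -0.6  0.7] w 0.020092795323962007
```

The width is 20 mm where I expected 14, so I'll look.

```bash
python3 - <<'E'
from h import *
a=snap('wrist','w2.png');b=snap('side','s2.png')
x=cv2.resize(b['pixels'][110:240,150:310,::-1],(480,390),interpolation=cv2.INTER_CUBIC)
y=cv2.resize(a['pixels'][:,:,::-1],(320*8//6,320))
y=cv2.copyMakeBorder(y,0,70,0,0,cv2.BORDER_CONSTANT)
cv2.imwrite('pics/m2.png',np.hstack([x,y])[:, :800])
tell()
E
```

```text
t 6.25 p [0.4371 0.1905 0.0935] xang 78.34434053908451 turn -0.002716770104854925 tilt [-0.002 -0.001 -1.   ] q [-0.75  0.16  0.27  2.03 -0.05  0.97 -0.67]
shift cm [  0.03  -0.04 -10.65] F [-0.8 -0.3  1.8] w 0.0199104483435197
```

View pics/m2.png

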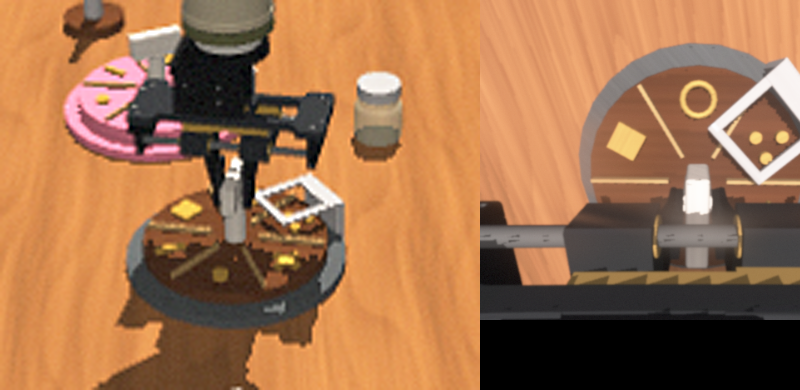

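The jaws straddle the bar, but the tips reach the 22 mm post below it. I'll open a little, rise 8 mm and grip the bar itself.

```bash
python3 -m jog '[[0,0,0,0,0.6],[0,0,0,0,0.6],[0,0,0,0,0.6],[0,0,-0.5,0,0.6],[0,0,-0.5,0,0.6],[0,0,0,0,0.6],[0,0,0,0,1],[0,0,0,0,1],[0,0,0,0,1],[0,0,0,0,1]]' 30
python3 -m jog '[[0,0,0,0,1],[0,0,0,0,1],[0,0,0,0,1],[0,0,0,0,1],[0,0,0,0,1],[0,0,0,0,1],[0,0,0,0,1],[0,0,0,0,1],[0,0,0,0,1],[0,0,0,0,1]]'
python3 -c "
from h import *
tell((.4373,.1903),.1,30.7)"
```

```text
time: 7.25
ee_pos: [0.4372, 0.1906, 0.1047]
eef_rot: [0.775, 0.632, -0.001, -0.0]
ft_force: [-6.3, 0.2, 3.6]
width: 0.014
time: 8.25
ee_pos: [0.4371, 0.1907, 0.1048]
eef_rot: [0.775, 0.632, -0.001, -0.0]
ft_force: [-1.3, 0.9, 2.3]
width: 0.0134
t 8.25 p [0.4371 0.1907 0.1048] xang 78.35729800233605 turn 0.8317767627448805 tilt [-0.002 -0.001 -1.   ] q [-0.76  0.14  0.27  2.02 -0.04  0.99 -0.67]
shift cm [-0.03  0.03  0.48] F [-1.3  0.9  2.3] w 0.013423653373443988
```

The bar is now gripped at 13.4 mm. I'll turn most of the way.

```bash
python3 -m jog '[[0,0,0,0.05,1],[0,0,0,0.08,1],[0,0,0,0.1,1],[0,0,0,0.1,1],[0,0,0,0.1,1],[0,0,0,0.1,1],[0,0,0,0.1,1],[0,0,0,0.08,1],[0,0,0,0.05,1],[0,0,0,0,1]]'
python3 -c "
from h import *
tell((.4373,.1903),.1048,30.7)"
```

```text
time: 9.25
ee_pos: [0.4371, 0.1906, 0.1047]
eef_rot: [0.959, 0.284, -0.001, -0.0]
ft_force: [-2.1, 0.6, 2.2]
width: 0.0135
t 9.25 p [0.4371 0.1906 0.1047] xang 33.05081420687204 turn 0.04102944801257604 tilt [-0.002 -0.001 -1.   ] q [-0.82  0.14  0.33  2.02 -0.06  0.99 -1.45]
shift cm [-0.    0.04 -0.01] F [-2.1  0.6  2.2] w 0.013534703002606573
```

```bash
cat > m.py <<'E'
from h import *
import sys
def meas(f):
    c=snap('wrist',f);ax=np.array([.4373,.1903,0])
    hsv=cv2.cvtColor(c['pixels'],cv2.COLOR_RGB2HSV)
    m=((hsv[...,1]<50)&(hsv[...,2]>140)).astype('uint8')
    cs,h=cv2.findContours(m,cv2.RETR_CCOMP,cv2.CHAIN_APPROX_NONE)
    A=lambda p:(np.hypot(*(p-ax)[:2])*1e3,np.degrees(np.arctan2(*(p-ax)[1::-1])))
    for k,hh in zip(cs,h[0]):
        if cv2.contourArea(k)>800 and hh[3]>=0:
            b=cv2.minAreaRect(k);print('open',b);q=ray(c,cv2.boxPoints(b),.05)
            print(q.round(4)[:,:2].tolist(),A(q.mean(0)))
    m=((hsv[...,0]>17)&(hsv[...,0]<30)&(hsv[...,1]>120)&(hsv[...,2]>130)).astype('uint8')
    cs,_=cv2.findContours(m,cv2.RETR_EXTERNAL,cv2.CHAIN_APPROX_NONE)
    for k in cs:
        (x,y),q=cv2.minEnclosingCircle(k)
        if cv2.contourArea(k)>60 and y<260: print('br',round(x,1),round(y,1),round(q,1),A(ray(c,(x,y),.035)[0]))
    cv2.imwrite('pics/'+f,c['pixels'][:,:,::-1])
meas(sys.argv[1])
E
python3 m.py w3.png
```

```text
open ((265.60943603515625, 117.53819274902344), (74.79283142089844, 75.259033203125), 2.544804334640503)
[[0.4643, 0.2344], [0.5049, 0.2565], [0.5282, 0.2173], [0.4893, 0.1921]] (np.float64(68.80527050269558), np.float64(30.34123830292579))
br 339.0 184.3 6.6 (np.float64(61.04960502022852), np.float64(-36.5294103640943))
br 327.0 161.0 6.7 (np.float64(61.02415706376974), np.float64(-17.77545955553106))
br 357.3 160.1 7.0 (np.float64(79.15957402873593), np.float64(-27.249805104229914))
br 179.5 166.0 22.3 (np.float64(67.48324078698042), np.float64(92.03132356731783))
br 261.1 117.6 21.1 (np.float64(68.57167640692936), np.float64(32.682282432243))
```

View pics/w3.png

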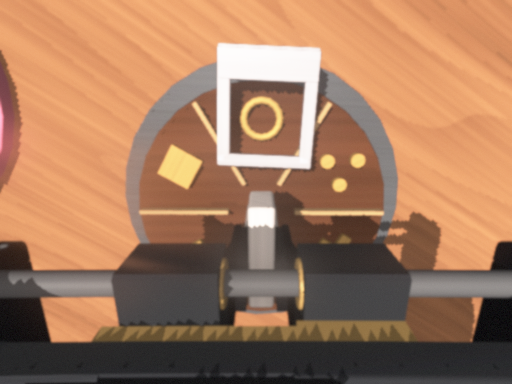

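The ring shows in the window, about 2.3° short (ring 32.7°, opening centre 30.3°). I'll turn another 0.04 rad.

```bash
python3 -m jog '[[0,0,0,0.02,1],[0,0,0,0.02,1],[0,0,0,0,1],[0,0,0,0,1],[0,0,0,0,1],[0,0,0,0,1],[0,0,0,0,1],[0,0,0,0,1],[0,0,0,0,1],[0,0,0,0,1]]'
python3 m.py w4.png; python3 -c "
from h import *
tell((.4373,.1903),.1048,30.4)"
```

```text
time: 10.3
ee_pos: [0.4371, 0.1906, 0.1048]
eef_rot: [0.964, 0.266, -0.001, -0.0]
ft_force: [-1.5, 0.5, 2.3]
width: 0.0135
open ((261.5, 117.5), (75.0, 75.0), 0.0)
[[0.4642, 0.2343], [0.5047, 0.2565], [0.5282, 0.2173], [0.4895, 0.1921]] (np.float64(68.77298968833897), np.float64(30.33463280863557))
br 339.0 184.3 6.6 (np.float64(61.05851384826843), np.float64(-38.680807685070505))
br 327.0 161.0 6.7 (np.float64(61.03760155942424), np.float64(-19.93138883193653))
br 357.5 160.0 7.2 (np.float64(79.29331632618647), np.float64(-29.408312317048647))
br 179.5 166.0 22.3 (np.float64(67.48793535250125), np.float64(89.85258081494639))
t 10.35 p [0.4371 0.1906 0.1047] xang 30.888039905195143 turn 0.008517903226776122 tilt [-0.002 -0.    -1.   ] q [-0.82  0.14  0.33  2.02 -0.06  0.99 -1.49]
shift cm [ 0.    0.04 -0.01] F [-2.4 -0.1  2.2] w 0.013865056722516984
```

The opening centre is at pixel 261.5 and the ring at about 261.1, so it is centred to about 0.3 mm. I'll release and rise.

```bash
python3 -m jog '[[0,0,0,0,0.7],[0,0,0,0,0.6],[0,0,0,0,0.4],[0,0,0,0,0.2],[0,0,0,0,0],[0,0,0,0,0],[0,0,0,0,0],[0,0,0,0,0],[0,0,-1,0,0],[0,0,-2,0,0]]'
python3 -m jog '[[0,0,-2,0,0],[0,0,-2,0,0],[0,0,-2,0,0],[0,0,-2,0,0],[0,0,-1,0,0],[0,0,0,0,0],[0,0,0,0,0],[0,0,0,0,0],[0,0,0,0,0],[0,0,0,0,0]]'
python3 m.py w5.png; python3 -c "
from h import *
tell((.4373,.1903),.1048,30.4)"
```

```text
time: 11.35
ee_pos: [0.4361, 0.1896, 0.1337]
eef_rot: [0.964, 0.266, -0.003, 0.001]
ft_force: [-0.3, 0.6, 1.0]
width: 0.0834
time: 12.35
ee_pos: [0.4366, 0.1893, 0.231]
eef_rot: [0.964, 0.266, -0.002, 0.001]
ft_force: [-0.6, -0.1, 0.4]
width: 0.0869
open ((260.5, 107.99998474121094), (44.99999237060547, 45.99999237060547), -0.0)
[[0.4648, 0.2333], [0.5046, 0.2558], [0.5279, 0.2169], [0.4892, 0.1925]] (np.float64(68.51717194107096), np.float64(30.041142779768354))
br 210.5 197.5 11.0 (np.float64(67.2647641860049), np.float64(151.0029434963015))
br 309.5 197.5 11.5 (np.float64(68.00679638526256), np.float64(-88.88008577893757))
br 207.5 140.0 13.8 (np.float64(67.2901787251016), np.float64(90.51491842081096))
br 260.5 107.9 13.2 (np.float64(68.5121480948265), np.float64(30.01686905892401))
t 12.4 p [0.4366 0.1893 0.231 ] xang 30.834414105074746 turn 0.007581956450659012 tilt [-0.003 -0.002 -1.   ] q [-0.84  0.    0.33  1.87  0.    1.27 -1.54]
shift cm [ 0.16 -0.05 12.61] F [ 0.2 -0.4  0.3] w 0.08706779051236417
```

View pics/w5.png

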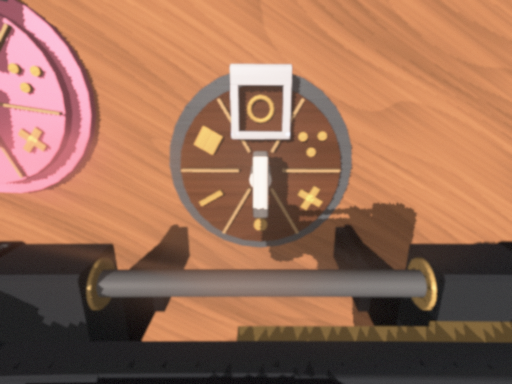

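After release, the opening centre is at (260.5,108.0) and the ring at (260.5,107.9), so the ring is centred. The gripper is clear.

```bash
python3 -c "
from bench import r
r.close_job()"
```

```text
the job is handed in; nothing more can be done
```

The ring sample now lies centred in the window of the stock wheel's hood. I gripped the wheel's bar, turned it about 47° clockwise, let go and raised the gripper clear, then handed the job in.

- **Final check:** after release, the wrist picture put the ring at 30.02° and the opening at 30.04° about the wheel's axis, both 68.5 mm out. The fingers were open and touching nothing, about 12.4 s on the clock.
- **What went wrong on the way:** my first grip closed on the wider post under the bar (20 mm instead of 14). I opened slightly, rose about 1 cm and gripped the bar itself, with no other trouble.
- **Small disagreement:** separate estimates of the ring's and window's angles differed by up to about 1°. In that last picture the ring and window centres agree to within 0.1 pixel.
- **Other objects:** I did not go near the steel turntable or the green look-alike. I passed near the pink one well above it and did not touch it.

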